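# Wedge the belt scraper into its sloping dovetail way

## Robot

A 6-joint arm with a two-finger parallel gripper is mounted at the origin on the work surface. World frame = base frame: x ahead of the robot, y to its left, z up, the work surface at z = 0. Lengths are in m, angles in rad, forces in N, time in s.
With the tool pointing down it reaches from about 0.35 to 0.975 m from the base axis. Payload 17.4 kg.
Tool frame: the origin (TCP) lies on the mounting face of the last link; the fingertips stand tips_ahead ahead of it and the grasp point (between the pads) lies 155 mm ahead of it (tips_ahead is the distance from the TCP to the fingertips, in m); z points along the fingers, y is the line along which they close (so a half turn about z gives the same grasp; the last joint's range is limited). The gripper opens to 85 mm and grips with 20 to 120 N. Pads are 22 mm wide; open, the fingers measure 114 mm over their backs; the gripper's body (76 mm by 85 mm) begins 54 mm behind the grasp point. The pads swing forward as they close: fully open they stand 13 mm farther back than shut.
Start: joints at [-1.24, 0.116, 1.442, -0, 1.584, -0.038], TCP at [0.243, -0.63, 0.405] pointing down, gripper open.
Joint ranges: [-2.83, 2.83], [-0.83, 2.19], [0.07, 2.5], [-1.14, 4.28], [0.01, 3], [-2.97, 2.97]. Speed limits (rad/s): [1.89, 1.89, 2.22, 3.14, 3.14, 3.14].

## Interface

Orientations are given as [roll, pitch, yaw] about the fixed x, y, z axes, in that order (R = Rz(yaw) Ry(pitch) Rx(roll)).
In Python, from station import * gives the robot as it stands.
- The arm moves only by the tool drive_tool, never from a script. Its argument "increments" is text: rows parted by semicolons, each of 5 numbers parted by spaces: the closure, from 0 (fully open) to 1 (shut), then the shift along the world's x, y, z in cm, then the turn about the world's z in degrees. A call has 1 to 8 rows; each row shifts and turns the commanded pose from where the row before left it; what a row does not reach is not made up. A row lasts 1/8 s, in which the tool goes at most 62.5 mm and 10.7 degrees, less where a joint would pass 70% of its speed; a pose out of reach is approached as far as the arm can. A call with a gripper value outside its range is refused whole. The fingers move at their own pace and stop on an object; "squeeze" is the grip in N (left out, the last holds). Time passes only in rows, so rows that do not move let the fingers close. It gives the time, the measured TCP pose, the force, the opening and the grip force at its end, in the units of the state.
- get_state(): the state, without advancing time (a new reading comes with each control period).
- capture(name): name is "side" or "top" or "wrist"; returns (picture, depth): 420x560x3 uint8, red, green, blue; 420x560 float32, m along the optical axis (not along the pixel's ray), 0 where there is no reading.
- camera_params(name): a dict with "K" (3x3 intrinsics, pixels), "R" (3x3) and "t" (3): a world point X has camera coordinates R X + t. Camera axes: x right, y down, z forward; pixel columns grow to the right and rows downward; lengths in m; the calibration is good to about 2 mm. A picture is of the moment at which its call begins: read the wrist's pose just before it. camera_params takes no time and is no camera call; for the wrist camera it gives the pose at the moment of the call.
- finish_job(): hands the job in; it is judged then, once.
Trained networks look in the newest picture that a camera, given by its name, has taken for a name from the list of things; names that differ only in an ending like _2 or _b are one class to them, and where a whole thing is asked for, a point or a joint stands for the part that bears it (a point fixed in the world has none). Each returns a list of dicts, best first, with "confidence" (0 to 1); they miss things now and then, are a little off and sometimes report something else, mostly with a low value. They report only what shows in the picture. A call takes as long as a camera call.
- masks_of(camera, target): "mask" (420x560 bool, what is visible of it) and "point" ([column, row] in pixels, amid what is visible of it).
The state is a dict: "time": time; "qpos": joint angles; "joint_vel": joint speeds; "joint_torque": joint torques, N m; "position": TCP position; "tool_rot": TCP orientation; "ft_force": force on the tool from outside, world axes, zero at the start; "moment": the same for the moment, N m; "opening": finger opening in m; "finger_force": force on a finger pad.
Only numpy, scipy, OpenCV 4.12 (cv2) and the standard library are available. Lean on these libraries where they do the work, as an engineer would, in place of code of your own. Each camera call takes 0.05 s, during which the arm holds its last target. There are 200 camera calls.

## Task

Fit the scraper cartridge to the end of the conveyor: slide its dovetailed foot, narrow end first, up between the two converging rails of the sloping way until it wedges, press it firmly tight by feel but without brute force (a push of about 10 to 20 N), and let go, so that it stays stuck there by itself. Leave the other loose things on the bench where they are.

Things in the scene. Friction and masses are not known exactly. Their poses are not given: they have to be found in the camera images.
- cartridge_mid (a point): Loose aluminium scraper cartridge, 0.13 to 0.25 kg, standing on its dovetailed foot. Point at its middle, 32.5 mm above the underside; x to the narrow nose, y across, z up. Foot: 60 mm long, 14 mm high, 52 mm wide under its middle, narrowing to the nose by 2.5 degrees per side; flanks lean in 25 degrees, wider below. A white lip, 26 mm wide, leans to 45 mm ahead of the middle.
- cartridge_rib (a point): Centre of the cartridge's top face: the upper end of its upright grip rib, 30 mm long (along x) and 16 mm thick (across y), which stands on the middle of the foot from 14 to 65 mm above the underside. Pinch it across its thickness, high enough for the fingertips to clear the way's rails (at most 18 mm above the bed).
- way: Sloping way at the conveyor's end, fixed. Origin: on the flat steel bed, midway between its two rails at their lower open end (mouth), 65 mm above the bench. x runs up the way, 30 degrees above level; y across; z square to the bed. Bare bed from x = -80 mm, 100 mm wide. Faces are oiled (friction about 0.2): a cartridge not wedged slides out when let go; one pushed up with 10 to 20 N for a moment stays.
- way_end (a point): On the bed at the rails' upper end, x = 115 mm in the way's frame. The rails, 13 mm high at their inner edges, within 45 mm of the middle, are undercut 25 degrees and converge 2.5 degrees each, from 57 mm apart at the mouth (at the bed). A foot whose nose is at the mouth has 3.7 mm play each side. The rail at +y is a gib, set anew each time: the foot's middle wedges somewhere from x = 44 to 70 mm.
- drum_mid (a point): Middle of the conveyor's end drum (60 mm diameter, 150 mm long, level, across the way's upper end); the belt behind it is 187 mm above the bench. Only to be kept clear of.
- holder_mid (a point): Bystander of the same aluminium: holder with a plain rectangular foot 60 x 70 x 14 mm (not dovetailed) and a round black knob, 62 mm high. Point at its centre, half-way up. Leave it.
- bearing_mid (a point): Bystander: steel bearing ring, 52 mm across, 16 mm high. Point at its centre.
- roller_mid (a point): Bystander: upright black roller, 48 mm across, 90 mm high with its shaft. Point on its axis 45 mm up.
- wrench_grip (a point): Bystander: steel wrench lying flat. Point on its handle.
- cup_a_rim (a point): Bystander: orange plastic cup, 90 mm across, 50 mm high. Point at the centre of its mouth.
- cup_b_rim (a point): Bystander: a second such cup. Point at the centre of its mouth.

How it is judged:
By the outcome, as a careful person would: the job done as asked, in the order asked, and still so for the second after the job is handed in, with the robot touching nothing.
It also fails if it takes over 51 s, if anything falls off the work surface, if the arm or the gripper's body presses on something with over 40 N, if the wrist force passes 120 N, or if a joint passes its speed limit or range.

## Working session

There is one attempt and no reset: what is moved stays moved. The work goes in short steps, Python scripts to look and compute and a tool call to move; the robot and the scene stay as the last step left them, time stands still between calls to the robot, and variables do not carry over. Pictures are saved under pics/ and viewed, at most 10 in all, crops included, and the job is handed in when it is done.

Besides the shell and the picture viewer there is one more tool, called after "Emit:" by a JSON object that holds its "method" and its "body", one argument or row to a line. drive_tool: Moves the arm, as the interface text tells. Its arguments: {"type":"object","properties":{"increments":{"type":"string"},"squeeze":{"type":"number"}},"required":["increments"]}

```bash
ls; mkdir -p pics; cat > h.py <<'E'
from station import *
import numpy as np, cv2
def look(n):
    s=get_state(); c=camera_params(n); p,d=capture(n); return p,d,c
def world(c,u,v,z):
    K,R,t=map(np.array,(c["K"],c["R"],c["t"]))
    r=np.linalg.inv(K)@np.vstack([np.atleast_1d(u),np.atleast_1d(v),np.ones(np.size(u))])*z
    return (R.T@(r-t.reshape(3,1))).T
E
python3 - <<'E'
from h import *
s=get_state(); print({k:np.round(v,3).tolist() for k,v in s.items()})
for n in("side","top"):
    p,d,c=look(n); cv2.imwrite(f"pics/{n}0.png",p[:,:,::-1]); np.savez(f"{n}0.npz",p=p,d=d,**{k:np.array(c[k]) for k in"KRt"})
    print(n,"cam at",-np.array(c["R"]).T@np.array(c["t"]))
    for t in("cartridge_mid","cartridge_rib","way","way_end","drum_mid","holder_mid"):
        for m in masks_of(n,t)[:2]:
            k=m["mask"]&(d>0); v,u=np.nonzero(k); 
            if len(u)==0: continue
            w=world(c,u,v,d[v,u]); q=np.int32(m["point"]); pw=world(c,q[0],q[1],d[q[1],q[0]])[0]
            print(t,round(m["confidence"],2),q,pw.round(3),"lo",np.percentile(w,2,0).round(3),"hi",np.percentile(w,98,0).round(3),len(u))
E
```

```text
pics
{'time': 0.0, 'qpos': [-1.24, 0.117, 1.442, 0.0, 1.584, -0.038], 'joint_vel': [0.001, 0.002, 0.001, -0.001, -0.001, -0.001], 'joint_torque': [0.001, -73.198, -63.248, 0.0, 0.006, -0.0], 'position': [0.243, -0.63, 0.404], 'tool_rot': [-3.14, -0.0, 0.369], 'ft_force': [0.711, 0.144, 0.034], 'moment': [0.039, 0.014, 0.009], 'finger_force': 0.0, 'opening': 0.086}
side cam at [0.54237206 1.20595753 1.06701745]
cartridge_mid 0.97 [271 281] [0.613 0.249 0.027] lo [ 0.571  0.209 -0.002] hi [0.643 0.274 0.065] 606
cartridge_rib 0.56 [270 280] [0.616 0.246 0.028] lo [0.576 0.218 0.004] hi [0.639 0.27  0.065] 475
way 0.59 [294 155] [ 0.572 -0.23   0.103] lo [ 0.532 -0.345  0.008] hi [ 0.618 -0.215  0.131] 207
way_end 0.57 [290 150] [ 0.585 -0.242  0.114] lo [ 0.535 -0.461 -0.002] hi [ 0.625 -0.216  0.131] 219
way_end 0.22 [335 265] [0.445 0.18  0.028] lo [0.41  0.142 0.002] hi [0.484 0.208 0.063] 544
drum_mid 0.71 [257 162] [ 0.701 -0.324  0.006] lo [ 0.488 -0.341  0.002] hi [ 0.818 -0.127  0.187] 5509
drum_mid 0.5 [324 318] [0.474 0.34  0.   ] lo [ 0.455  0.325 -0.003] hi [0.504 0.372 0.0
[... 154 characters left out ...]
artridge_mid 0.64 [219 206] [0.624 0.23  0.01 ] lo [0.574 0.213 0.008] hi [0.645 0.268 0.068] 366
cartridge_rib 0.89 [216 209] [0.606 0.231 0.066] lo [0.574 0.213 0.004] hi [0.644 0.268 0.068] 390
way 0.8 [386 211] [ 0.58  -0.234  0.112] lo [ 0.532 -0.263  0.077] hi [ 0.621 -0.216  0.136] 315
way_end 0.88 [389 210] [ 0.582 -0.243  0.111] lo [ 0.533 -0.267  0.081] hi [ 0.622 -0.218  0.136] 343
drum_mid 0.62 [386 173] [ 0.708 -0.261  0.015] lo [ 0.485 -0.363  0.006] hi [ 0.81  -0.132  0.192] 7458
holder_mid 0.89 [242 262] [0.456 0.16  0.063] lo [0.413 0.128 0.001] hi [0.485 0.203 0.067] 545
holder_mid 0.46 [407 265] [ 0.435 -0.292  0.068] lo [ 0.412 -0.325  0.007] hi [ 0.454 -0.278  0.093] 319
```

```bash
python3 - <<'E'
import cv2
a=cv2.imread("pics/top0.png")[120:330,150:480]; 
cv2.imwrite("pics/a.png",cv2.resize(a,None,fx=2.4,fy=2.4,interpolation=2))
b=cv2.imread("pics/side0.png"); cv2.imwrite("pics/b.png",cv2.resize(b[80:360,140:460],None,fx=2.1,fy=2.1,interpolation=2))
E
```

```text
(no output)
```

View pics/a.png

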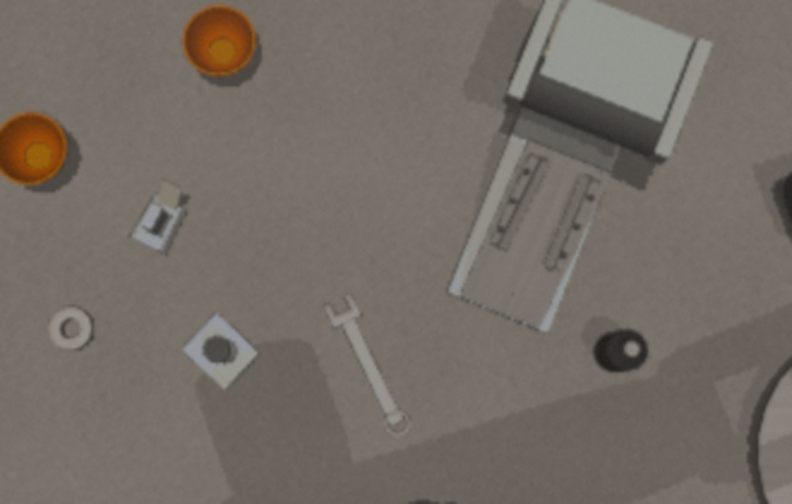

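View pics/b.png

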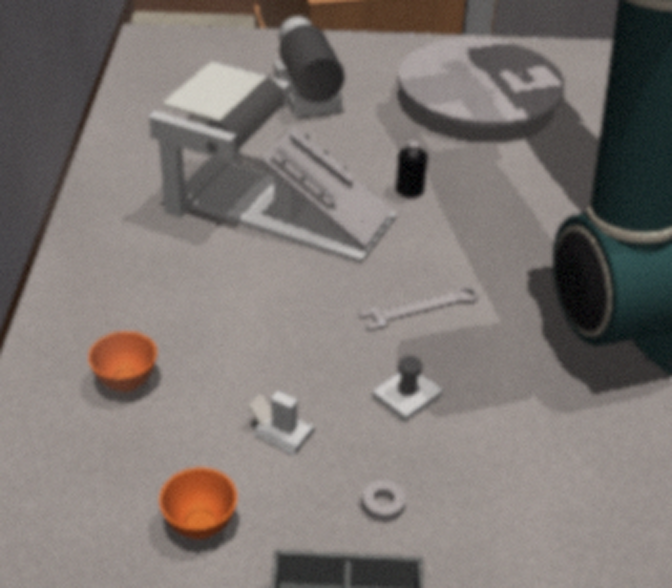

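Top view: the mouth of the way faces the robot, with the rails converging away from it (+x, slightly −y). The cartridge is at crop (158,222) with its lip pointing up and right. The holder and ring are to its right and left. I'll go over the way for a closer look first.

Emit:
{"method": "drive_tool", "body": {
  "increments": "0 3 4.8 0 -5.5;0 3 4.8 0 -5.5;0 3 4.8 0 -5.5;0 3 4.8 0 -5.5;0 3 4.8 0 -5.5;0 3 4.8 0 -5.5;0 3 4.8 0 -5.5;0 3 4.8 0 -5.5",
  "squeeze": 25
}}

```text
time: 1.7
position: [0.4839, -0.2439, 0.405]
tool_rot: [3.142, -0.001, -0.402]
ft_force: [0.1, -0.8, -0.3]
opening: 0.0858
finger_force: 0.0
```

```bash
python3 - <<'E'
from h import *
p,d,c=look("wrist"); cv2.imwrite("pics/w1.png",p[:,:,::-1]); np.savez("w1.npz",p=p,d=d,**{k:np.array(c[k]) for k in"KRt"})
s=get_state(); print(s["position"],s["tool_rot"],s["time"]); print("cam",-np.array(c["R"]).T@np.array(c["t"]),np.array(c["R"])[2],c["K"])
E
```

```text
[ 0.48623199 -0.23972569  0.40496971] [-3.13939842e+00 -8.26442295e-04 -4.06310978e-01] 1.75
cam [ 0.55385337 -0.27363425  0.3751568 ] [-0.27501285  0.11613574 -0.95440056] [[315.33023203   0.         282.94929055]
 [  0.         315.33023203 208.23426956]
 [  0.           0.           1.        ]]
```

View pics/w1.png

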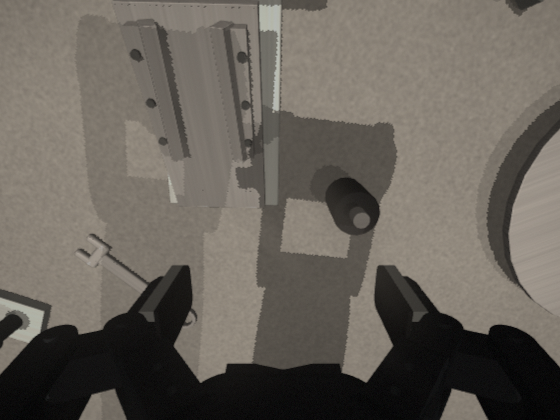

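The rails run from the upper ends at (145,25)/(225,25) to the mouth at (180,158)/(247,158). The bed lies between them. I'll fit the bed plane and the rail edges.

```bash
cat > way.py <<'E'
from h import *
f=np.load("w1.npz"); c=f; d=f["d"]
v,u=np.mgrid[0:420,0:560]; W=world(c,u.ravel(),v.ravel(),d.ravel()).reshape(420,560,3)
reg=(v>60)&(v<190)&(u>188)&(u<212)&(d>0)
P=W[reg]
for _ in range(4):
    o=P.mean(0); n=np.linalg.svd(P-o,full_matrices=False)[2][2]; n*=np.sign(n[2]); r=(P-o)@n; P=P[abs(r)<max(.0015,2*r.std())]
print("normal",n.round(4),"slope deg",np.degrees(np.arccos(n[2])).round(2),"resid",r.std())
g=np.array([0,0,1])-n*n[2]; ex=g/np.linalg.norm(g); ey=np.cross(n,ex)   # steepest
print("yaw from plane",np.degrees(np.arctan2(ex[1],ex[0])))
L=(W-o)@np.array([ex,ey,n]).T
ok=(d>0)&(v<210)&(u>90)&(u<290)
rail=ok&(L[...,2]>.009)&(L[...,2]<.02)&(abs(L[...,1])<.08)&(abs(L[...,0])<.15)
for sgn in(1,-1):
    m=rail&(sgn*L[...,1]>0); Q=L[m]; print(sgn,"x range",np.percentile(Q[:,0],[1,99]).round(4),"h",np.median(Q[:,2]).round(4))
    xs=[];ys=[]
    for a in np.arange(-.06,.09,.005):
        k=Q[(Q[:,0]>a)&(Q[:,0]<a+.005)]
        if len(k)>8: xs.append(a+.0025); ys.append(np.percentile(k[:,1]*sgn,3)*sgn)
    pf=np.polyfit(xs,ys,1); print(" inner line slope deg",np.degrees(np.arctan(pf[0])).round(2),"y0",pf[1].round(4), "res",np.std(np.polyval(pf,xs)-ys).round(4),"x",xs[0],xs[-1])
    np.save(f"rail{sgn}.npy",np.r_[pf,np.percentile(Q[:,0],[1,99])])
B=ok&(abs(L[...,2])<.003); print("bed low x,y ext",np.percentile(L[B][:,0],[.5,99.5]).round(4),np.percentile(L[B][:,1],[.5,99.5]).round(4))
print("o",o.round(4),"ex",ex.round(4),"ey",ey.round(4))
E
python3 way.py
```

```text
normal [-0.4553  0.2067  0.866 ] slope deg 30.0 resid 0.000583553203088046
yaw from plane -24.41591878901515
1 x range [-0.0224  0.0901] h 0.0139
 inner line slope deg -2.37 y0 0.0166 res 0.0001 x -0.022500000000000017 0.08749999999999994
-1 x range [-0.0218  0.0902] h 0.0137
 inner line slope deg 2.5 y0 -0.0284 res 0.0001 x -0.022500000000000017 0.08749999999999994
bed low x,y ext [-0.103  0.1  ] [-0.0559  0.0432]
o [ 0.5679 -0.1975  0.0785] ex [ 0.7886 -0.358   0.5   ] ey [0.4134 0.9106 0.    ]
```

Way frame: mouth at about (0.547, −0.1945, 0.066), slope 30.0°, yaw −24.4°. The lower bed edge is at x=−80 mm, which matches the text. Next I go to the cartridge.

Emit:
{"method": "drive_tool", "body": {
  "increments": "0 0.6 6.1 0 0;0 0.6 6.1 0 0;0 0.6 6.1 0 0;0 0.6 6.1 0 0;0 0.6 6.1 0 0;0 0.6 6.1 0 0;0 0.6 6.1 0 0;0 0 4 -2 0"
}}

```text
time: 2.75
position: [0.5253, 0.2239, 0.3858]
tool_rot: [-3.14, -0.002, -0.398]
ft_force: [1.0, -0.7, 0.6]
opening: 0.0858
finger_force: 0.0
```

```bash
cat > cart.py <<'E'
from h import *
p,d,c=look("wrist"); cv2.imwrite("pics/w2.png",p[:,:,::-1])
s=get_state(); print(s["position"],s["tool_rot"],s["time"])
for t in("cartridge_mid","cartridge_rib"):
  for m in masks_of("wrist",t)[:2]:
    print(t,m["confidence"],m["point"])
m=masks_of("wrist","cartridge_mid")[0]; k=m["mask"]&(d>0); v,u=np.nonzero(k); w=world(c,u,v,d[v,u])
for a,b,n in((.060,.075,"ribtop"),(.009,.019,"foot")):
    q=w[(w[:,2]>a)&(w[:,2]<b)]; 
    r=cv2.minAreaRect((q[:,:2]*1000).astype(np.float32)); print(n,len(q),"mean",q.mean(0).round(4),"medz",np.median(q[:,2]).round(4),"rect",r)
    if n=="foot": print(cv2.boxPoints(r))
E
python3 cart.py
```

```text
[0.52477486 0.2265363  0.38170933] [ 3.14150397e+00  2.25535988e-03 -3.96478391e-01] 2.8
cartridge_mid 0.88 [241.6, 114.8]
cartridge_rib 0.59 [240.7, 115.4]
ribtop 633 mean [0.6027 0.2399 0.0656] medz 0.0657 rect ((602.5947875976562, 240.3248748779297), (16.11663055419922, 29.96661376953125), 60.730628967285156)
foot 1591 mean [0.6009 0.2376 0.0145] medz 0.0148 rect ((602.5353393554688, 240.77403259277344), (46.87458419799805, 59.14479446411133), 62.41802978515625)
[[565.472   233.69293]
 [617.89496 206.30789]
 [639.5987  247.85513]
 [587.1757  275.24017]]
```

View pics/w2.png

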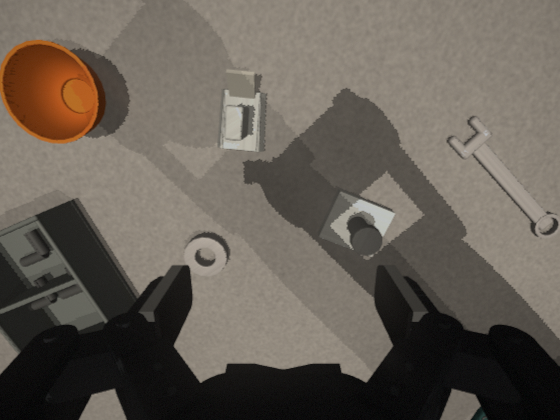

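Cartridge rib top at (0.6026, 0.2403, 0.0657), yaw about −28.3°, height and size as expected. The lip points up in the picture, at (240,80). I'm moving over it.

Emit:
{"method": "drive_tool", "body": {
  "increments": "0 3.9 0.8 -3 -2.8;0 3.9 0.8 -3 -2.8;0 0 0 -4 0;0 0 0 -3.5 0;0 0 0 0 0"
}}

```text
time: 3.58
position: [0.6032, 0.236, 0.2478]
tool_rot: [3.139, 0.002, -0.498]
ft_force: [-0.7, -0.5, 0.6]
opening: 0.0852
finger_force: 0.0
```

```bash
python3 - <<'E'
from h import *
try: print(tips_ahead)
except Exception as e: print(e)
S=[]
for i in range(4):
    p,d,c=look("wrist"); s=get_state(); S.append(np.r_[s["position"],s["tool_rot"]])
print(np.round(S,4)); print(np.mean(S,0).round(4))
v,u=np.nonzero(d>0); w=world(c,u,v,d[v,u]); k=(w[:,2]>.060)&(w[:,2]<.072)&(np.hypot(w[:,0]-.6026,w[:,1]-.2403)<.03)
q=w[k]; print(len(q), q.mean(0), cv2.minAreaRect((q[:,:2]*1000).astype(np.float32)))
cv2.imwrite("pics/w3.png",p[:,:,::-1])
E
```

```text
0.1734
[[ 6.0360e-01  2.3640e-01  2.5020e-01  3.1410e+00  4.0000e-04 -4.9800e-01]
 [ 6.0380e-01  2.3670e-01  2.5160e-01 -3.1405e+00 -1.1000e-03 -4.9780e-01]
 [ 6.0390e-01  2.3690e-01  2.5220e-01 -3.1395e+00 -1.9000e-03 -4.9760e-01]
 [ 6.0380e-01  2.3710e-01  2.5230e-01 -3.1393e+00 -2.2000e-03 -4.9730e-01]]
[ 6.0380e-01  2.3680e-01  2.5160e-01 -1.5696e+00 -1.2000e-03 -4.9770e-01]
1505 [0.60411664 0.23948929 0.06548485] ((603.0844116210938, 240.2012939453125), (15.930272102355957, 30.782358169555664), 61.80014419555664)
```

View pics/w3.png

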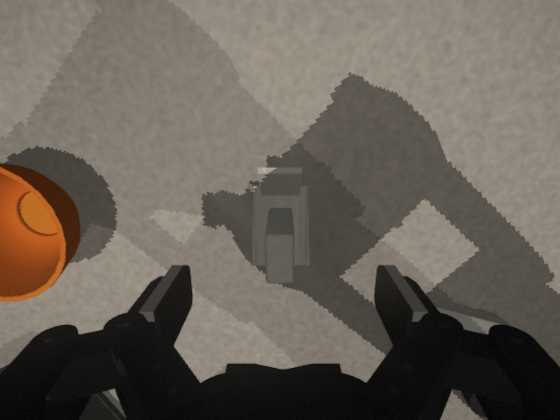

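The rib sits between the fingers, at (280,260). I'll descend and grip lightly.

Emit:
{"method": "drive_tool", "body": {
  "increments": "0 -0.1 0.3 -2.3 0;0 0 0 -2.3 0;0 0 0 0 0;1 0 0 0 0;1 0 0 0 0;1 0 0 0 0;1 0 0 0 0;1 0 0 0 0",
  "squeeze": 40
}}

```text
time: 4.78
position: [0.6025, 0.2404, 0.2042]
tool_rot: [-3.141, -0.0, -0.497]
ft_force: [0.2, -0.3, 3.3]
opening: 0.0154
finger_force: 40.2
```

Emit:
{"method": "drive_tool", "body": {
  "increments": "1 0 0 0 0;1 0 0 1 0;1 0 0 2 0;1 0 0 3 0;1 0 0 4 0;1 0 0 4 0;1 0 0 0 0"
}}

```text
time: 5.65
position: [0.6024, 0.2404, 0.3488]
tool_rot: [-3.137, -0.004, -0.497]
ft_force: [0.6, 0.1, -2.4]
opening: 0.0157
finger_force: 39.6
```

The cartridge is held. The tool stays vertical, so the cartridge has to pivot in the grip. I'll land its nose on the bare bed and drag it down-slope so that it tilts flat. First I carry it over.

Emit:
{"method": "drive_tool", "body": {
  "increments": "1 -1.1 -5.3 0 0.5;1 -1.1 -5.3 0 0.5;1 -1.1 -5.3 0 0.5;1 -1.1 -5.3 0 0.5;1 -1.1 -5.3 0 0.5;1 -1.1 -5.3 0 0.5;1 -1.1 -5.3 0 0.5;1 -1 -5 0 0.5"
}}

```text
time: 6.65
position: [0.5144, -0.1822, 0.3435]
tool_rot: [-3.142, 0.0, -0.427]
ft_force: [0.1, -0.5, -2.0]
opening: 0.0156
finger_force: 39.9
```

Emit:
{"method": "drive_tool", "body": {
  "increments": "1 0 0 -3.5 0;1 0 0 -3 0;1 0 0 0 0",
  "squeeze": 22
}}

```text
time: 7.02
position: [0.5146, -0.1803, 0.2761]
tool_rot: [-3.141, 0.004, -0.427]
ft_force: [0.5, 3.7, -5.5]
opening: 0.0155
finger_force: 41.1
```

```bash
cat > chk.py <<'E'
from h import *
import sys
S=[]
for i in range(3):
    p,d,c=look("wrist"); s=get_state(); S.append(np.r_[s["position"],s["tool_rot"][2],s["ft_force"]])
print(s["time"],np.mean(S,0).round(4))
M=np.array([.547,-.1945,.0665]); ex=np.array([.7886,-.358,.5]); ey=np.array([.4134,.9106,0]); n=np.array([-.4553,.2067,.866])
q=np.mean(S,0)[:3]-[0,0,.155]-M; print("pivot in way frame x,y,z:",(q@ex).round(4),(q@ey).round(4),(q@n).round(4))
v,u=np.mgrid[0:420,0:560]; W=world(c,u.ravel(),v.ravel(),d.ravel()).reshape(420,560,3); L=(W-M)@np.array([ex,ey,n]).T
# rib top: points near the pivot
Lq=np.array([q@ex,q@ey,q@n]); D=W-(np.mean(S,0)[:3]-[0,0,.155])
hd=D@np.array([.9107,-.4131,0]); yd=D@np.array([.4131,.9107,0])
k=(d>0)&(abs(yd)<.005)&(hd>-.03)&(hd<.05)&(D[...,2]<.03)&(D[...,2]>-.03)
if len(sys.argv)>1: cv2.imwrite(sys.argv[1],p[:,:,::-1])
np.savez("last.npz",d=d,p=p,L=L,W=W,hd=hd,yd=yd,dz=D[...,2])
# height profile (heading plane)
for a in np.arange(-.03,.09,.006):
    m=(d>0)&(abs(yd)<.005)&(hd>a)&(hd<a+.006)
    if m.sum()>4: print(round(a+.003,3),"dz",np.percentile(D[...,2][m],[10,50,90]).round(3),end="; ")
E
python3 chk.py pics/w4.png
```

```text
7.175 [ 0.5152 -0.1806  0.2786 -0.427   0.3079 -0.0175 -1.5831]
pivot in way frame x,y,z: -0.0015 -0.0004 0.0668
-0.015 dz [0.017 0.018 0.018]; -0.009 dz [0.017 0.018 0.019]; -0.003 dz [0.017 0.018 0.019]; 0.003 dz [0.017 0.018 0.019]; 0.009 dz [0.019 0.065 0.071]; 0.015 dz [-0.029 -0.001  0.017]; 0.021 dz [-0.033 -0.032 -0.032]; 0.027 dz [-0.031 -0.028 -0.024]; 0.033 dz [-0.023 -0.02  -0.016]; 0.039 dz [-0.055 -0.015 -0.009]; 0.045 dz [-0.052 -0.008 -0.006]; 0.051 dz [-0.049 -0.047 -0.046]; 0.057 dz [-0.046 -0.044 -0.042]; 0.063 dz [-0.042 -0.04  -0.039]; 0.069 dz [-0.038 -0.037 -0.035]; 0.075 dz [-0.035 -0.033 -0.032]; 0.081 dz [-0.032 -0.03  -0.028]; 0.087 dz [-0.028 -0.027 -0.025];
```

View pics/w4.png

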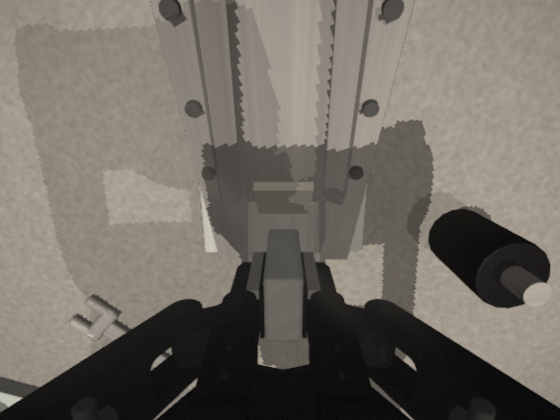

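Level in the grip, aligned with the way (y offset −0.4 mm), gap about 12 mm; lip at (283,190) between the rails. I'll descend to contact and start the drag.

Emit:
{"method": "drive_tool", "body": {
  "increments": "1 0 0 -0.6 0;1 0 0 -0.6 0;1 -0.2 0.1 -0.3 0;1 -0.36 0.16 -0.36 0;1 -0.36 0.16 -0.36 0;1 0 0 0 0",
  "squeeze": 22
}}

```text
time: 7.92
position: [0.506, -0.1763, 0.2589]
tool_rot: [-3.141, -0.001, -0.427]
ft_force: [-15.2, 7.7, 25.7]
opening: 0.0154
finger_force: 45.8
```

```bash
python3 chk.py
```

```text
8.075 [  0.506   -0.1763   0.2589  -0.427  -15.615    7.1783  26.9709]
pivot in way frame x,y,z: -0.0201 -0.0004 0.0548
-0.015 dz [0.017 0.017 0.018]; -0.009 dz [0.017 0.018 0.018]; -0.003 dz [0.017 0.018 0.019]; 0.003 dz [0.017 0.018 0.019]; 0.009 dz [0.019 0.065 0.071]; 0.015 dz [-0.029 -0.     0.017]; 0.021 dz [-0.033 -0.032 -0.032]; 0.027 dz [-0.031 -0.027 -0.024]; 0.033 dz [-0.023 -0.02  -0.016]; 0.039 dz [-0.04  -0.013 -0.009]; 0.045 dz [-0.038 -0.009 -0.007]; 0.051 dz [-0.035 -0.034 -0.032]; 0.057 dz [-0.032 -0.03  -0.029]; 0.063 dz [-0.028 -0.027 -0.025]; 0.069 dz [-0.025 -0.023 -0.022]; 0.075 dz [-0.021 -0.02  -0.018]; 0.081 dz [-0.018 -0.016 -0.014]; 0.087 dz [-0.014 -0.013 -0.011];
```

Normal load is about 32 N with no tilt, because the contact force passes almost through the pivot. I'll try a pure down-slope drag so that friction helps.

Emit:
{"method": "drive_tool", "body": {
  "increments": "1 -0.4 0.18 -0.25 0;1 -0.4 0.18 -0.25 0;1 -0.4 0.18 -0.25 0",
  "squeeze": 20
}}

```text
time: 8.45
position: [0.4944, -0.1711, 0.2518]
tool_rot: [-3.141, -0.003, -0.427]
ft_force: [-10.1, 4.2, 27.2]
opening: 0.0157
finger_force: 46.0
```

```bash
python3 chk.py
```

```text
8.6 [  0.4939  -0.1708   0.2512  -0.4269 -16.391    7.5893  26.2285]
pivot in way frame x,y,z: -0.0355 -0.0004 0.0548
-0.015 dz [0.017 0.017 0.018]; -0.009 dz [0.017 0.018 0.018]; -0.003 dz [0.017 0.018 0.018]; 0.003 dz [0.017 0.018 0.019]; 0.009 dz [0.019 0.065 0.071]; 0.015 dz [-0.03  -0.001  0.017]; 0.021 dz [-0.033 -0.032 -0.031]; 0.027 dz [-0.031 -0.028 -0.025]; 0.033 dz [-0.023 -0.019 -0.016]; 0.039 dz [-0.04  -0.013 -0.009]; 0.045 dz [-0.038 -0.009 -0.007]; 0.051 dz [-0.035 -0.034 -0.032]; 0.057 dz [-0.032 -0.03  -0.028]; 0.063 dz [-0.028 -0.027 -0.025]; 0.069 dz [-0.025 -0.023 -0.021]; 0.075 dz [-0.021 -0.02  -0.018]; 0.081 dz [-0.018 -0.016 -0.015]; 0.087 dz [-0.014 -0.013 -0.011];
```

There is no tilt. I'll set it down on the free bench just in front of the way and regrip lower, near the rib's heel end and lightly, so the nose has real leverage.

Emit:
{"method": "drive_tool", "body": {
  "increments": "1 0 0 3 0;1 -4.3 1.95 0 0;1 -4.3 1.95 0 0;1 0 0 -3.5 0;1 0 0 -3 0;1 0 0 -1 0;1 0 0 0 0"
}}

```text
time: 9.48
position: [0.4083, -0.1321, 0.2042]
tool_rot: [3.142, 0.0, -0.427]
ft_force: [0.5, 0.2, -1.2]
opening: 0.0156
finger_force: 42.3
```

```bash
python3 chk.py
```

```text
9.625 [ 0.4084 -0.1321  0.2046 -0.4271 -0.3721  0.5475 -1.7246]
pivot in way frame x,y,z: -0.1401 -0.0005 0.0614
-0.015 dz [0.017 0.018 0.019]; -0.009 dz [0.017 0.018 0.019]; -0.003 dz [0.018 0.018 0.019]; 0.003 dz [0.018 0.018 0.019]; 0.009 dz [0.019 0.065 0.071]; 0.015 dz [-0.031 -0.     0.017]; 0.021 dz [-0.033 -0.032 -0.032]; 0.027 dz [-0.03  -0.027 -0.024]; 0.033 dz [-0.023 -0.019 -0.016]; 0.039 dz [-0.049 -0.015 -0.01 ]; 0.045 dz [-0.049 -0.009 -0.007]; 0.051 dz [-0.049 -0.049 -0.048]; 0.057 dz [-0.049 -0.049 -0.048]; 0.063 dz [-0.05  -0.049 -0.048]; 0.069 dz [-0.049 -0.049 -0.048]; 0.075 dz [-0.05  -0.049 -0.048]; 0.081 dz [-0.049 -0.037 -0.022]; 0.087 dz [-0.022 -0.02  -0.019];
```

Emit:
{"method": "drive_tool", "body": {
  "increments": "1 0 0 -0.2 0;0.5 0 0 0 0;0.5 0 0 0 0;0.5 -0.65 0.3 -0.3 0;0.5 -0.65 0.3 -0.25 0;0.5 0 0 0 0;1 0 0 0 0;1 0 0 0 0",
  "squeeze": 20
}}

```text
time: 10.62
position: [0.3953, -0.1261, 0.1967]
tool_rot: [-3.142, -0.0, -0.427]
ft_force: [-0.2, 0.1, 3.2]
opening: 0.0154
finger_force: 21.3
```

Emit:
{"method": "drive_tool", "body": {
  "increments": "1 0 0 0 0;1 0 0 0 0;1 0 0 1.5 0;1 0 0 0 0"
}}

```text
time: 11.12
position: [0.3954, -0.1261, 0.2128]
tool_rot: [-3.141, -0.002, -0.427]
ft_force: [0.5, -0.1, -1.8]
opening: 0.0156
finger_force: 20.8
```

```bash
python3 chk.py
```

```text
11.275 [ 0.3951 -0.126   0.2118 -0.4271  0.1942  0.2899 -2.0755]
pivot in way frame x,y,z: -0.1491 -0.0004 0.0749
-0.003 dz [0.023 0.023 0.023]; 0.003 dz [0.023 0.024 0.025]; 0.009 dz [0.024 0.065 0.071]; 0.015 dz [0.023 0.024 0.025]; 0.021 dz [0.023 0.024 0.025]; 0.027 dz [-0.017  0.013  0.024]; 0.033 dz [-0.028 -0.027 -0.026]; 0.039 dz [-0.027 -0.025 -0.022]; 0.045 dz [-0.021 -0.017 -0.014]; 0.051 dz [-0.013 -0.01  -0.007]; 0.057 dz [-0.056 -0.004 -0.002]; 0.063 dz [-0.057 -0.056 -0.003]; 0.069 dz [-0.057 -0.056 -0.055]; 0.075 dz [-0.057 -0.056 -0.055]; 0.081 dz [-0.057 -0.056 -0.055]; 0.087 dz [-0.057 -0.056 -0.055];
```

Regripped: nose now 44 mm ahead of the pads at 20 N squeeze. Back onto the bed for the tilt.

Emit:
{"method": "drive_tool", "body": {
  "increments": "1 0 0 3 0;1 0 0 3.3 0;1 3.5 -1.6 0 0;1 3.5 -1.6 0 0;1 3.5 -1.6 -0.5 0;1 0 0 -1 0;1 0 0 0 0"
}}

```text
time: 12.15
position: [0.4997, -0.1739, 0.2582]
tool_rot: [3.142, 0.002, -0.427]
ft_force: [-0.5, -0.0, -0.8]
opening: 0.0157
finger_force: 21.4
```

Emit:
{"method": "drive_tool", "body": {
  "increments": "1 -0.2 0.1 -0.3 0;1 -0.44 0.2 -0.5 0;1 -0.44 0.2 -0.6 0;1 0 0 0 0"
}}

```text
time: 12.65
position: [0.4885, -0.1686, 0.2458]
tool_rot: [-3.142, -0.0, -0.427]
ft_force: [-4.4, 1.2, 4.4]
opening: 0.0158
finger_force: 23.3
```

```bash
python3 chk.py
```

```text
12.8 [ 0.4887 -0.1687  0.2459 -0.427  -5.3223  2.7634  5.7178]
pivot in way frame x,y,z: -0.043 -0.0006 0.053
-0.003 dz [0.025 0.025 0.026]; 0.003 dz [0.025 0.026 0.027]; 0.009 dz [0.027 0.065 0.071]; 0.015 dz [0.027 0.028 0.028]; 0.021 dz [0.028 0.028 0.029]; 0.027 dz [-0.007  0.013  0.027]; 0.033 dz [-0.022 -0.021 -0.015]; 0.039 dz [-0.021 -0.02  -0.017]; 0.045 dz [-0.015 -0.011 -0.007]; 0.051 dz [-0.005 -0.001  0.003]; 0.057 dz [-0.029  0.005  0.007]; 0.063 dz [-0.026 -0.025 -0.023]; 0.069 dz [-0.023 -0.021 -0.02 ]; 0.075 dz [-0.019 -0.018 -0.016]; 0.081 dz [-0.016 -0.014 -0.013]; 0.087 dz [-0.012 -0.011 -0.009];
```

It is tilting (rib top about 8°). I'll continue.

Emit:
{"method": "drive_tool", "body": {
  "increments": "1 -0.4 0.18 -0.6 0;1 -0.4 0.18 -0.6 0;1 -0.3 0.14 -0.6 0;1 0 0 0 0"
}}

```text
time: 13.3
position: [0.4779, -0.1638, 0.2275]
tool_rot: [-3.142, -0.0, -0.427]
ft_force: [-2.1, 0.7, 0.4]
opening: 0.0157
finger_force: 24.9
```

```bash
python3 chk.py pics/w5.png
```

```text
13.45 [ 0.4782 -0.164   0.2277 -0.427  -1.9547  1.3588  1.1024]
pivot in way frame x,y,z: -0.0621 -0.0006 0.043
-0.009 dz [0.024 0.025 0.026]; -0.003 dz [0.027 0.028 0.029]; 0.003 dz [0.029 0.03  0.031]; 0.009 dz [0.034 0.065 0.071]; 0.015 dz [0.03  0.034 0.035]; 0.021 dz [0.018 0.024 0.029]; 0.027 dz [0.004 0.01  0.015]; 0.033 dz [-0.009 -0.003  0.002]; 0.039 dz [-0.011 -0.01  -0.008]; 0.045 dz [-0.009 -0.008 -0.007]; 0.051 dz [-0.012 -0.006  0.024]; 0.057 dz [-0.017 -0.015  0.023]; 0.063 dz [-0.014 -0.013 -0.012]; 0.069 dz [-0.011 -0.009 -0.008]; 0.075 dz [-0.008 -0.006 -0.005]; 0.081 dz [-0.004 -0.003 -0.001]; 0.087 dz [-0.001  0.001  0.003];
```

View pics/w5.png

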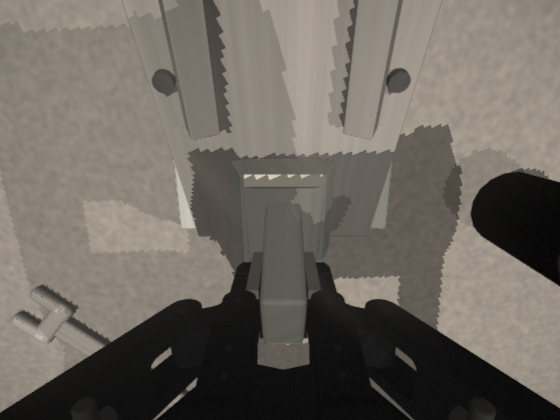

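```bash
cat > tilt.py <<'E'
from h import *
f=np.load("last.npz"); L,hd,yd,dz,d=(f[k] for k in("L","hd","yd","dz","d"))
m=(d>0)&(abs(yd)<.006)&(hd>-.015)&(hd<.03)&(dz>.015)&(dz<.045)
x,z=hd[m],dz[m]
for _ in range(6):
    p=np.polyfit(x,z,1); r=z-np.polyval(p,x); k=abs(r)<max(.001,1.5*r.std()); x,z=x[k],z[k]
print("rib tilt deg",np.degrees(np.arctan(p[0])).round(1),"hd",x.min().round(4),x.max().round(4),len(x))
k=m&(abs(dz-np.polyval(p,hd))<.0015); Q=L[k]
print("rib top in way: x",np.percentile(Q[:,0],[1,99]).round(4),"y",np.percentile(L[...,1][k],[2,98]).round(4),"z at ends",[Q[abs(Q[:,0]-v)<.002][:,2].mean().round(4) for v in np.percentile(Q[:,0],[5,95])])
E
python3 tilt.py
```

```text
rib tilt deg 15.4 hd -0.0102 0.0188 1716
rib top in way: x [-0.0577 -0.0302] y [-0.0064  0.0052] z at ends [np.float64(0.069), np.float64(0.0639)]
```

Emit:
{"method": "drive_tool", "body": {
  "increments": "1 0 0 -0.4 0;1 0 0 -0.4 0;1 0 0 -0.3 0;1 0 0 0 0"
}}

```text
time: 13.95
position: [0.4789, -0.1642, 0.2189]
tool_rot: [-3.141, -0.003, -0.427]
ft_force: [-9.9, 4.2, 25.6]
opening: 0.0158
finger_force: 29.2
```

```bash
python3 chk.py|head -2; python3 tilt.py
```

```text
14.1 [  0.4789  -0.1642   0.219   -0.427  -10.0369   4.3999  25.9595]
pivot in way frame x,y,z: -0.0658 -0.0006 0.035
rib tilt deg -55.5 hd 0.0074 0.0241 2049
rib top in way: x [-0.039  -0.0363] y [-0.0063  0.0052] z at ends [np.float64(0.0521), np.float64(0.0512)]
```

```bash
python3 - <<'E'
from h import *
f=np.load("last.npz"); L,yd,d,p=(f[k] for k in("L","yd","d","p"))
for y0 in(0,.018,-.018):
  print("strip",y0)
  for a in np.arange(-.075,.03,.004):
    m=(d>0)&(abs(L[...,1]-y0)<.004)&(L[...,0]>a)&(L[...,0]<a+.004)
    if m.sum()>6: print(round(a+.002,3),np.percentile(L[...,2][m]*1000,[10,50,90]).round(1),end=" ")
  print()
cv2.imwrite("pics/w6.png",p[:,:,::-1])
E
```

```text
strip 0
-0.065 [64.8 65.1 65.4] -0.061 [64.9 65.1 65.4] -0.057 [64.9 65.2 65.5] -0.053 [65.  65.2 65.5] -0.049 [64.9 65.2 65.5] -0.045 [64.9 65.1 65.4] -0.041 [64.6 65.1 65.4] -0.037 [21.2 45.2 62.2] -0.029 [79.5 80.4 81.6] -0.025 [82.  84.9 87.7] -0.021 [ 0.9 88.  91.7] -0.017 [-0.3  0.4 23. ] -0.013 [-0.4  0.4 28.1] -0.009 [-0.2 33.  39.2] -0.005 [-0.3  1.  38.2] -0.001 [-0.4  0.2  0.9] 0.003 [-0.4  0.2  0.9] 0.007 [-0.5  0.2  0.8] 0.011 [-0.4  0.3  1. ] 0.015 [-0.6  0.2  1. ] 0.019 [-0.5  0.2  0.9] 0.023 [-0.5  0.1  1.1] 0.027 [-0.6  0.1  0.9] 0.031 [-0.6  0.3  1.1] 
strip 0.018
-0.073 [11.3 13.7 14.4] -0.069 [12.2 13.8 14.4] -0.065 [12.2 14.4 25.1] -0.061 [13.4 27.6 32.2] -0.057 [13.4 34.8 39.3] -0.053 [11.4 14.7 42.6] -0.049 [ 9.8 13.8 14.5] -0.045 [10.8 14.3 50.3] -0.041 [13.8 53.6 57.1] -0.037 [13.6 60.5 63.9] -0.033 [ 7.9 13.4 64.9] -0.029 [ 8.6 14.7 69.1] -0.025 [11.3 71.8 75.7] -0.021 [ 0.5 76.9 82.4] -0.017 [ 0.3 85.6 88.5] -0.013 [-0.2 89.9 91.8] -0.009 [-0.1 92.3 93.8] -0.005 [-0.6  0.2  0.8] -0.001 [-0.4  0.2  0.9] 0.003 [-0.5  0.2  1. ] 0.007 [-0.6  0.2  1. ] 0.011 [-0.5  0.3  1.1] 0.015 [-0.6  0.2  1. ] 0.019 [-0.5  0.2  1. ] 0.023 [-0.7  0.2  1.1] 0.027 [-0.6  0.3  1.2] 0.031 [-0.6  0.3  1.4] 
strip -0.018
-0.073 [12.9 13.8 14.4] -0.069 [13.  13.8 14.5] -0.065 [13.3 14.6 25.7] -0.061 [13.6 27.2 32.5] -0.057 [13.6 34.2 39.1] -0.053 [13.3 32.9 42.5] -0.049 [12.3 14.1 43. ] -0.045 [13.  14.5 50. ] -0.041 [13.9 53.9 57.3] -0.037 [14.  60.8 63.9] -0.033 [ 9.3 13.7 65.1] -0.029 [11.1 68.  69.3] -0.025 [13.4 72.  75.7] -0.021 [ 0.6 77.1 82.4] -0.017 [ 0.3 85.8 88.6] -0.013 [-0.  90.3 92.2] -0.009 [-0.1 92.5 93.9] -0.005 [-0.5  0.2  0.9] -0.001 [-0.4  0.2  0.9] 0.003 [-0.6  0.2  1. ] 0.007 [-0.5  0.2  0.9] 0.011 [-0.6  0.2  1. ] 0.015 [-0.5  0.3  1.1] 0.019 [-0.6  0.3  1. ] 0.023 [-0.5  0.3  1.2] 0.027 [-0.6  0.3  1.9] 0.031 [-0.7  0.2  1.6]
```

View pics/w6.png

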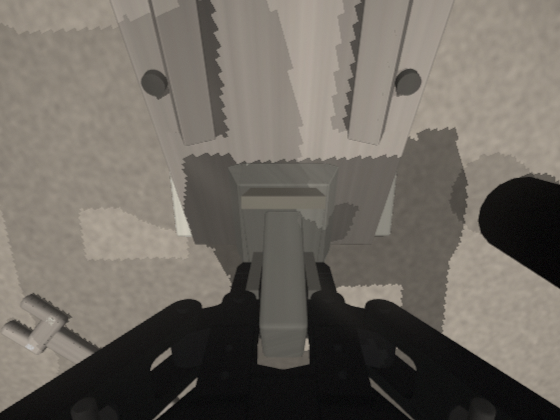

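The cartridge lies perfectly flat on the bed (rib top 65.1 mm, foot top about 14 mm everywhere), centred, nose at x=−24 mm (row 190 in the picture). The pads are too low to pass over the rails, so I'll first slide the nose in. The dovetail will then hold the foot while the pads slip up the rib.

Emit:
{"method": "drive_tool", "body": {
  "increments": "1 -0.05 0.02 0.1 0;1 0.65 -0.3 0.41 0;1 0.65 -0.3 0.41 0;1 0.65 -0.3 0.41 0;1 0.65 -0.3 0.41 0;1 0 0 0 0"
}}

```text
time: 14.85
position: [0.5044, -0.176, 0.2351]
tool_rot: [-3.141, -0.001, -0.427]
ft_force: [-4.5, 3.2, 12.7]
opening: 0.0152
finger_force: 27.5
```

Emit:
{"method": "drive_tool", "body": {
  "increments": "1 0.65 -0.29 0.41 0;1 0.65 -0.29 0.41 0;1 0.65 -0.29 0.41 0;1 0 0 0 0"
}}

```text
time: 15.35
position: [0.5239, -0.1848, 0.2474]
tool_rot: [-3.141, -0.001, -0.427]
ft_force: [-5.1, 1.8, 12.2]
opening: 0.0162
finger_force: 27.5
```

```bash
cat > pos.py <<'E'
from h import *
f=np.load("last.npz"); L,d=f["L"],f["d"]
m=(d>0)&(abs(L[...,1])<.005)&(L[...,2]>.055)&(L[...,2]<.075)&(L[...,0]>-.1)&(L[...,0]<.11)
Q=L[m]; h=np.histogram(Q[:,0],np.arange(-.1,.11,.004)); big=[(round(h[1][i]+.002,3),np.median(Q[(Q[:,0]>h[1][i])&(Q[:,0]<h[1][i+1]),2]).round(4)) for i in range(len(h[0])) if h[0][i]>25]
print(big)
for y0 in(.014,-.014):
    m=(d>0)&(abs(L[...,1]-y0)<.003)&(L[...,2]>.010)&(L[...,2]<.02); Q=L[m]; print("foot top",y0,np.percentile(Q[:,0],[1,99]).round(4),Q[:,2].mean().round(4),len(Q))
E
python3 chk.py |head -2; python3 pos.py
```

```text
15.5 [ 0.5237 -0.1847  0.2473 -0.4271 -4.8196  2.2204 11.5469]
pivot in way frame x,y,z: -0.009 -0.0007 0.035
[(np.float64(-0.006), np.float64(0.0652)), (np.float64(-0.002), np.float64(0.0652)), (np.float64(0.002), np.float64(0.0652)), (np.float64(0.006), np.float64(0.0652)), (np.float64(0.01), np.float64(0.0652)), (np.float64(0.014), np.float64(0.0652)), (np.float64(0.018), np.float64(0.061)), (np.float64(0.022), np.float64(0.0596))]
foot top 0.014 [-0.1651  0.0351] 0.0143 863
foot top -0.014 [-0.1652  0.0351] 0.0144 827
```

The nose is about 33 mm inside the rails and flat. Now I slip the pads up the rib.

Emit:
{"method": "drive_tool", "body": {
  "increments": "1 -0.23 0.1 0.43 0;1 -0.23 0.1 0.43 0;1 -0.14 0.06 0.26 0;1 0 0 0 0",
  "squeeze": 20
}}

```text
time: 16.0
position: [0.5173, -0.1816, 0.2562]
tool_rot: [-3.141, 0.0, -0.427]
ft_force: [9.1, 0.7, -13.3]
opening: 0.0154
finger_force: 23.0
```

```bash
python3 chk.py |head -2; python3 pos.py
```

```text
16.15 [  0.5174  -0.1816   0.2562  -0.4269  10.0014   0.9957 -13.371 ]
pivot in way frame x,y,z: -0.0106 -0.0005 0.0462
[(np.float64(-0.006), np.float64(0.0729)), (np.float64(-0.002), np.float64(0.0726)), (np.float64(0.002), np.float64(0.0722)), (np.float64(0.006), np.float64(0.0718)), (np.float64(0.01), np.float64(0.0714)), (np.float64(0.014), np.float64(0.071)), (np.float64(0.018), np.float64(0.0637)), (np.float64(0.022), np.float64(0.0652))]
foot top 0.014 [-0.1657  0.0315] 0.0177 475
foot top -0.014 [-0.1654  0.0314] 0.0176 472
```

Emit:
{"method": "drive_tool", "body": {
  "increments": "1 -0.18 0.08 0.35 0;1 -0.18 0.08 0.35 0;1 -0.1 0.04 0.2 0;1 0 0 0 0"
}}

```text
time: 16.65
position: [0.5125, -0.1796, 0.2653]
tool_rot: [-3.141, 0.002, -0.427]
ft_force: [4.2, 2.3, -12.4]
opening: 0.0159
finger_force: 20.7
```

```bash
python3 chk.py |head -2; python3 pos.py
```

```text
16.8 [  0.5126  -0.1797   0.2654  -0.4269   4.817    2.4551 -12.2853]
pivot in way frame x,y,z: -0.0105 -0.0007 0.0568
[(np.float64(0.002), np.float64(0.0748)), (np.float64(0.006), np.float64(0.0743)), (np.float64(0.01), np.float64(0.0731)), (np.float64(0.014), np.float64(0.0719)), (np.float64(0.018), np.float64(0.0705)), (np.float64(0.022), np.float64(0.0627)), (np.float64(0.026), np.float64(0.0665))]
foot top 0.014 [-0.1655  0.0236] 0.0175 392
foot top -0.014 [-0.1652  0.024 ] 0.0174 437
```

Pads are now about 45 mm up the rib, but the cartridge is pitched heel-up by about 15°. I'll grip a little firmer and lower it back flat.

Emit:
{"method": "drive_tool", "body": {
  "increments": "1 0 0 0 0;1 -0.06 0.03 -0.4 0;1 -0.06 0.03 -0.4 0;1 -0.06 0.02 -0.4 0;1 0 0 0 0",
  "squeeze": 32
}}

```text
time: 17.42
position: [0.5108, -0.1792, 0.2554]
tool_rot: [3.141, -0.001, -0.427]
ft_force: [-6.7, 3.2, 6.9]
opening: 0.0157
finger_force: 38.2
```

```bash
python3 chk.py |head -2; python3 pos.py
```

```text
17.575 [ 0.5109 -0.1793  0.2555 -0.4272 -5.9146  3.0318  6.3172]
pivot in way frame x,y,z: -0.017 -0.0011 0.049
[(np.float64(-0.01), np.float64(0.0709)), (np.float64(-0.006), np.float64(0.0704)), (np.float64(-0.002), np.float64(0.0697)), (np.float64(0.002), np.float64(0.069)), (np.float64(0.006), np.float64(0.0684)), (np.float64(0.01), np.float64(0.0677)), (np.float64(0.014), np.float64(0.0615)), (np.float64(0.018), np.float64(0.064))]
foot top 0.014 [-0.1649  0.0227] 0.0169 805
foot top -0.014 [-0.1648  0.0195] 0.0172 771
```

Emit:
{"method": "drive_tool", "body": {
  "increments": "1 -0.03 0.01 -0.35 0;1 -0.03 0.01 -0.35 0;1 0 0 0 0"
}}

```text
time: 17.95
position: [0.5103, -0.1791, 0.2484]
tool_rot: [3.141, -0.001, -0.427]
ft_force: [-5.3, 3.0, 5.8]
opening: 0.0155
finger_force: 40.2
```

```bash
python3 chk.py |head -2; python3 pos.py
```

```text
18.1 [ 0.5103 -0.1791  0.2484 -0.4272 -4.9427  2.2449  5.225 ]
pivot in way frame x,y,z: -0.021 -0.0012 0.0432
[(np.float64(-0.018), np.float64(0.0667)), (np.float64(-0.014), np.float64(0.0667)), (np.float64(-0.01), np.float64(0.0665)), (np.float64(-0.006), np.float64(0.0664)), (np.float64(-0.002), np.float64(0.0662)), (np.float64(0.002), np.float64(0.066)), (np.float64(0.006), np.float64(0.0658)), (np.float64(0.01), np.float64(0.061))]
foot top 0.014 [-0.1649  0.0231] 0.0151 1068
foot top -0.014 [-0.1647  0.0233] 0.0152 1007
```

Emit:
{"method": "drive_tool", "body": {
  "increments": "1 0 0 -0.1 0;1 0.5 -0.23 0.31 0;1 0.5 -0.23 0.31 0;1 0.5 -0.23 0.31 0;1 0.5 -0.23 0.31 0;1 0 0 0 0"
}}

```text
time: 18.85
position: [0.5307, -0.1885, 0.2605]
tool_rot: [3.141, -0.002, -0.427]
ft_force: [-2.4, 1.9, 8.2]
opening: 0.0156
finger_force: 40.6
```

```bash
cat >> chk.py <<'E'
F=np.mean(S,0)[4:]; print("\nF way x,y,n",(F@ex).round(1),(F@ey).round(1),(F@n).round(1))
E
python3 chk.py |grep -v dz; python3 pos.py
```

```text
19.0 [ 0.5306 -0.1884  0.2603 -0.4272 -2.8361  1.8187  6.9317]
pivot in way frame x,y,z: 0.0043 -0.0013 0.0423
F way x,y,n 0.6 0.5 7.7
[(np.float64(0.01), np.float64(0.066)), (np.float64(0.014), np.float64(0.0658)), (np.float64(0.018), np.float64(0.0658)), (np.float64(0.022), np.float64(0.0657)), (np.float64(0.026), np.float64(0.0656)), (np.float64(0.03), np.float64(0.0655)), (np.float64(0.034), np.float64(0.0612))]
foot top 0.014 [-0.165   0.0491] 0.0145 1090
foot top -0.014 [-0.1646  0.0492] 0.0145 1049
```

Emit:
{"method": "drive_tool", "body": {
  "increments": "1 0.4 -0.18 0.25 0;1 0.4 -0.18 0.25 0;1 0.4 -0.18 0.25 0;1 0.4 -0.18 0.25 0;1 0 0 0 0",
  "squeeze": 60
}}

```text
time: 19.62
position: [0.5467, -0.1952, 0.2703]
tool_rot: [-3.141, -0.002, -0.427]
ft_force: [-3.9, 6.1, 7.5]
opening: 0.0149
finger_force: 60.1
```

```bash
python3 chk.py |grep -v dz; python3 pos.py
```

```text
19.775 [ 0.5466 -0.1952  0.2703 -0.427  -2.1939  6.2729  7.6371]
pivot in way frame x,y,z: 0.0243 -0.0008 0.0423
F way x,y,n -0.2 4.8 8.9
[(np.float64(0.03), np.float64(0.0659)), (np.float64(0.034), np.float64(0.0659)), (np.float64(0.038), np.float64(0.0658)), (np.float64(0.042), np.float64(0.0656)), (np.float64(0.046), np.float64(0.0656)), (np.float64(0.05), np.float64(0.0655)), (np.float64(0.054), np.float64(0.0613))]
foot top 0.014 [-0.1642  0.0693] 0.0145 1090
foot top -0.014 [-0.1643  0.0693] 0.0145 1061
```

The +y force shows contact with the −y rail, so I'll nudge +y and advance in small steps.

Emit:
{"method": "drive_tool", "body": {
  "increments": "1 0.18 -0.03 0.1 0;1 0.16 -0.07 0.1 0;1 0.16 -0.07 0.1 0;1 0 0 0 0"
}}

```text
time: 20.27
position: [0.5514, -0.1969, 0.2732]
tool_rot: [-3.141, -0.001, -0.427]
ft_force: [-5.1, 6.4, 8.1]
opening: 0.0151
finger_force: 60.1
```

Emit:
{"method": "drive_tool", "body": {
  "increments": "1 0.16 -0.03 0.13 0;1 0.16 -0.07 0.1 0;1 0 0 0 0"
}}

```text
time: 20.65
position: [0.5546, -0.198, 0.2753]
tool_rot: [-3.142, -0.001, -0.427]
ft_force: [-4.0, 3.8, 5.7]
opening: 0.0154
finger_force: 59.7
```

Emit:
{"method": "drive_tool", "body": {
  "increments": "1 0.16 -0.06 0.1 0;1 0.16 -0.06 0.1 0;1 0 0 0 0"
}}

```text
time: 21.02
position: [0.5576, -0.1992, 0.2769]
tool_rot: [3.141, 0.0, -0.427]
ft_force: [-6.2, 5.0, 4.2]
opening: 0.0154
finger_force: 59.6
```

Emit:
{"method": "drive_tool", "body": {
  "increments": "1 0.12 -0.04 0.08 0;1 0.12 -0.05 0.08 0;1 0 0 0 0"
}}

```text
time: 21.4
position: [0.5596, -0.2001, 0.2779]
tool_rot: [3.141, 0.002, -0.427]
ft_force: [-12.8, 6.2, 2.9]
opening: 0.0157
finger_force: 59.4
```

Wedging: about 11 N along the way. A little more to reach about 15 N, with a hold.

Emit:
{"method": "drive_tool", "body": {
  "increments": "1 0.05 -0.02 0.03 0;1 0 0 0 0;1 0 0 0 0"
}}

```text
time: 21.78
position: [0.5602, -0.2003, 0.2782]
tool_rot: [3.141, 0.001, -0.427]
ft_force: [-9.2, 4.4, 0.1]
opening: 0.0152
finger_force: 59.6
```

```bash
python3 chk.py |grep -v dz; python3 pos.py
```

```text
21.925 [ 0.5602 -0.2003  0.2781 -0.4272 -8.8909  4.0803  0.9124]
pivot in way frame x,y,z: 0.0408 0.0002 0.0418
F way x,y,n -8.0 0.0 5.7
[(np.float64(0.042), np.float64(0.0657)), (np.float64(0.046), np.float64(0.0658)), (np.float64(0.05), np.float64(0.0657)), (np.float64(0.054), np.float64(0.0656)), (np.float64(0.058), np.float64(0.0655)), (np.float64(0.062), np.float64(0.0655)), (np.float64(0.066), np.float64(0.0655)), (np.float64(0.07), np.float64(0.0611))]
foot top 0.014 [-0.1606  0.0855] 0.0143 1015
foot top -0.014 [-0.1607  0.0854] 0.0143 1028
```

Emit:
{"method": "drive_tool", "body": {
  "increments": "1 0.06 -0.03 0.04 0;1 0.06 -0.03 0.04 0;1 0 0 0 0"
}}

```text
time: 22.3
position: [0.5613, -0.2009, 0.2787]
tool_rot: [3.141, 0.002, -0.427]
ft_force: [-9.7, 5.3, 0.1]
opening: 0.0151
finger_force: 59.4
```

Emit:
{"method": "drive_tool", "body": {
  "increments": "1 0.08 -0.04 0.05 0;1 0.08 -0.04 0.05 0;1 0 0 0 0"
}}

```text
time: 22.68
position: [0.5628, -0.2015, 0.2794]
tool_rot: [3.141, 0.003, -0.427]
ft_force: [-13.3, 6.8, -0.2]
opening: 0.0153
finger_force: 59.5
```

```bash
python3 chk.py |grep -v dz; python3 pos.py
```

```text
22.825 [  0.5627  -0.2015   0.2795  -0.427  -13.3068   7.0621  -0.4965]
pivot in way frame x,y,z: 0.0439 0.0001 0.0416
F way x,y,n -13.3 0.9 7.1
[(np.float64(0.046), np.float64(0.0657)), (np.float64(0.05), np.float64(0.0656)), (np.float64(0.054), np.float64(0.0656)), (np.float64(0.058), np.float64(0.0655)), (np.float64(0.062), np.float64(0.0654)), (np.float64(0.066), np.float64(0.0654)), (np.float64(0.07), np.float64(0.0653)), (np.float64(0.074), np.float64(0.0608))]
foot top 0.014 [-0.1599  0.0886] 0.0142 1014
foot top -0.014 [-0.1598  0.0885] 0.0142 1009
```

Emit:
{"method": "drive_tool", "body": {
  "increments": "1 0.06 -0.03 0.04 0;1 0.06 -0.03 0.04 0;1 0 0 0 0"
}}

```text
time: 23.2
position: [0.5641, -0.2021, 0.2801]
tool_rot: [3.141, 0.003, -0.427]
ft_force: [-8.9, 5.2, -3.5]
opening: 0.015
finger_force: 59.3
```

```bash
python3 chk.py |grep -v dz; python3 pos.py|tail -2
```

```text
23.35 [ 0.5641 -0.2021  0.2801 -0.427  -9.1096  5.882  -2.9045]
pivot in way frame x,y,z: 0.0455 0.0001 0.0414
F way x,y,n -10.7 1.6 2.8
foot top 0.014 [-0.1585  0.0902] 0.0141 1003
foot top -0.014 [-0.1585  0.0903] 0.0141 1018
```

Emit:
{"method": "drive_tool", "body": {
  "increments": "1 0.08 -0.035 0.05 0;1 0.08 -0.03 0.05 0;1 0 0 0 0"
}}

```text
time: 23.72
position: [0.5654, -0.2027, 0.2808]
tool_rot: [3.141, 0.004, -0.427]
ft_force: [-13.8, 7.2, -3.7]
opening: 0.015
finger_force: 59.3
```

```bash
python3 chk.py |grep -v dz; python3 pos.py|tail -2
```

```text
23.875 [  0.5654  -0.2027   0.2807  -0.427  -14.105    6.8214  -3.6531]
pivot in way frame x,y,z: 0.0471 0.0002 0.0412
F way x,y,n -15.4 0.4 4.7
foot top 0.014 [-0.1588  0.0916] 0.0141 993
foot top -0.014 [-0.1588  0.0916] 0.0141 1004
```

Emit:
{"method": "drive_tool", "body": {
  "increments": "1 0.06 -0.03 0.04 0;1 0 0 0 0;1 0 0 0 0"
}}

```text
time: 24.25
position: [0.566, -0.203, 0.281]
tool_rot: [3.141, 0.005, -0.427]
ft_force: [-12.9, 7.0, -4.8]
opening: 0.0155
finger_force: 59.3
```

```bash
python3 chk.py |grep -v dz; python3 pos.py|tail -2
```

```text
24.4 [  0.566   -0.203    0.281   -0.4271 -13.3246   6.8067  -4.8976]
pivot in way frame x,y,z: 0.0477 0.0001 0.0411
F way x,y,n -15.4 0.7 3.2
foot top 0.014 [-0.1585  0.0921] 0.0141 987
foot top -0.014 [-0.159   0.0922] 0.014 1016
```

Emit:
{"method": "drive_tool", "body": {
  "increments": "1 0.08 -0.035 0.05 0;1 0 0 0 0;1 0 0 0 0"
}}

```text
time: 24.78
position: [0.5668, -0.2034, 0.2814]
tool_rot: [3.141, 0.004, -0.427]
ft_force: [-12.6, 6.8, -6.2]
opening: 0.0152
finger_force: 59.2
```

```bash
python3 chk.py |grep -v dz; python3 pos.py|tail -2
```

```text
24.925 [  0.5668  -0.2033   0.2814  -0.427  -12.1741   7.3849  -5.9314]
pivot in way frame x,y,z: 0.0487 0.0001 0.041
F way x,y,n -15.2 1.7 1.9
foot top 0.014 [-0.1581  0.0933] 0.014 980
foot top -0.014 [-0.1579  0.0932] 0.014 1004
```

Resistance has been steady at about 15 N over the last steps. I'll unload gently to check that it really holds before letting go.

Emit:
{"method": "drive_tool", "body": {
  "increments": "1 -0.06 0.03 -0.04 0;1 -0.05 0.02 -0.03 0;1 0 0 0 0"
}}

```text
time: 25.3
position: [0.5663, -0.2031, 0.2813]
tool_rot: [3.141, 0.001, -0.427]
ft_force: [-3.5, 2.5, -8.2]
opening: 0.0153
finger_force: 59.0
```

```bash
python3 chk.py pics/w7.png |grep -v dz; python3 pos.py|tail -2
```

```text
25.45 [ 0.5663 -0.2031  0.2814 -0.4271 -4.8619  2.2586 -9.1495]
pivot in way frame x,y,z: 0.0482 0.0001 0.0413
F way x,y,n -9.2 0.0 -5.2
foot top 0.014 [-0.1576  0.0932] 0.014 983
foot top -0.014 [-0.1568  0.0932] 0.0139 1000
```

View pics/w7.png

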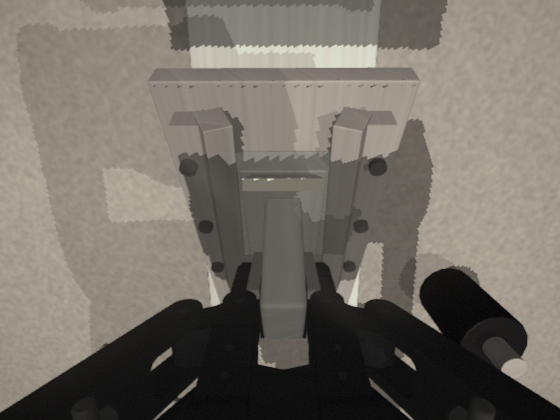

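The foot (nose at row ~160, lip at row 183) stayed put at x≈0.093 while the load dropped. I'll unload the rest, including the upward pull.

Emit:
{"method": "drive_tool", "body": {
  "increments": "1 -0.05 0.02 -0.05 0;1 -0.05 0.02 -0.06 0;1 0 0 0 0"
}}

```text
time: 25.82
position: [0.5658, -0.2029, 0.2812]
tool_rot: [3.142, -0.002, -0.427]
ft_force: [4.3, -3.5, -6.0]
opening: 0.015
finger_force: 59.3
```

```bash
python3 chk.py |grep -v dz; python3 pos.py|tail -2
```

```text
25.975 [ 0.5658 -0.2029  0.2812 -0.4271  4.9373 -3.0813 -5.5103]
pivot in way frame x,y,z: 0.0477 0.0001 0.0414
F way x,y,n 2.2 -0.8 -7.7
foot top 0.014 [-0.1563  0.0933] 0.0139 976
foot top -0.014 [-0.1563  0.0931] 0.0139 994
```

It holds against a slight downhill pull. Release and retreat straight up.

Emit:
{"method": "drive_tool", "body": {
  "increments": "0.6 0 0 0 0;0.5 0 0 0 0;0.5 0 0 0 0;0.5 0 0 2 0;0.5 -0.5 0.2 4 0;0.5 -2 1 5 0;0.5 -2 1 4 0;0.5 0 0 0 0"
}}

```text
time: 26.98
position: [0.5194, -0.1801, 0.4363]
tool_rot: [-3.141, -0.007, -0.427]
ft_force: [-0.6, 0.9, -0.3]
opening: 0.0429
finger_force: 0.0
```

```bash
python3 - <<'E'
from h import *
for i in range(2):
    p,d,c=look("wrist"); print(get_state()["time"],get_state()["ft_force"])
    M=np.array([.547,-.1945,.0665]); ex=np.array([.7886,-.358,.5]); ey=np.array([.4134,.9106,0]); n=np.array([-.4553,.2067,.866])
    v,u=np.mgrid[0:420,0:560]; L=(world(c,u.ravel(),v.ravel(),d.ravel()).reshape(420,560,3)-M)@np.array([ex,ey,n]).T
    m=(d>0)&(abs(L[...,1])<.012)&(abs(L[...,2]-.065)<.004)&(abs(L[...,0]-.06)<.05); Q=L[m]; print("rib x,y,z",np.percentile(Q,[3,50,97],axis=0).round(4).tolist())
cv2.imwrite("pics/w8.png",p[:,:,::-1])
E
```

```text
27.025 [-0.22268836  0.28145649 -0.63054876]
rib x,y,z [[0.0498, -0.0071, 0.0623], [0.0652, -0.0, 0.065], [0.0776, 0.0077, 0.0661]]
27.075 [-0.36934637  0.79883893 -0.11022754]
rib x,y,z [[0.05, -0.0072, 0.0623], [0.0657, -0.0001, 0.065], [0.0779, 0.0076, 0.0663]]
```

View pics/w8.png

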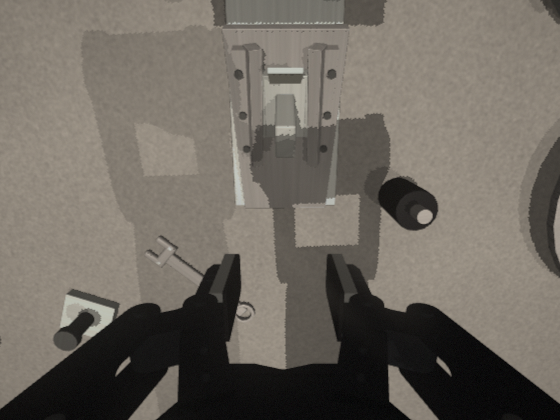

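The cartridge sits between the rails at (285,110), flat and centred, with no motion after release. The bystanders are undisturbed, so I'm handing in.

```bash
python3 -c "
from station import *
print(finish_job())"
```

```text
the job is handed in; nothing more can be done
None
```

The cartridge is wedged between the rails with its middle about 64 mm up the way, pressed in at about 15 N and released; it stayed put, I saw no bystander disturbed, and the job was handed in at about 27 s (no verdict was returned).

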